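# Find the rocking corner of the bench marver and press its shim flat

### The arm

A 6-joint arm with a two-finger parallel gripper is mounted at the origin on the work surface. World frame = base frame: x ahead of the robot, y to its left, z up, the work surface at z = 0. Lengths are in m, angles in degrees, forces in N, time in s.
With the tool pointing down it reaches from about 0.25 to 0.725 m from the base axis. Payload 9.7 kg.
Tool frame: the origin (TCP) lies at the very end of the fingers, on their centre line; the grasp point (between the pads) lies 19 mm behind it; z points along the fingers, y is the direction in which the jaws open and shut (so a half turn about z gives the same grasp; the last joint's range is limited). The gripper opens to 85 mm and grips with 20 to 120 N. Pads are 22 mm wide; open, the fingers measure 114 mm over their backs; the gripper's body (76 mm by 85 mm) begins 54 mm behind the grasp point. The pads swing forward as they close: fully open they stand 13 mm farther back than shut.
Start: joints at [76.318, 4.979, 10.078, 95.1, 0, 90], TCP at [0.13, 0.534, 0.231] pointing down, gripper open.
Joint ranges: [-179.16, 179.16], [-48.56, 103.87], [-65.8, 70.77], [-126.05, 130.52], [-82.76, 87.17], [-180, 180]. Speed limits (degrees/s): [127.2, 127.2, 147.25, 180, 180, 180].

### API

Orientations are given as [roll, pitch, yaw] about the fixed x, y, z axes, in that order (R = Rz(yaw) Ry(pitch) Rx(roll)).
In Python, from workcell import bot gives the robot as it stands. The module is installed in compiled form; this text tells all that it offers.
- The arm moves only by the tool arm_command, never from a script. Its argument "increments" is a list of rows, each a list of 7 numbers: the gripper command: -1 is fully open, 1 is shut, values between are in proportion, then the shift along the tool's x, y, z in cm, then the turn, a rotation vector about the tool's x, y, z in degrees. In form: [[gripper, x, y, z, rx, ry, rz], ...]. A call has 1 to 10 rows; each row shifts and turns the commanded pose from where the row before left it, along the tool's axes as they then stand; what a row does not reach is not made up. A row lasts 1/8 s, in which the tool goes at most 62.5 mm and 10.7 degrees, less where a joint would pass 70% of its speed; a pose out of reach is approached as far as the arm can. A call is refused whole if a number of a shift passes 6.25 or a number of a turn 10.7, either way. A call with a gripper value outside its range is refused whole. The fingers move at their own pace and stop on an object; "grip_force" is the grip in N (left out, the last holds). Time passes only in rows, so rows that do not move let the fingers close. It gives the time, the measured TCP pose, the force and the opening at its end, in the units of the state.
- bot.get_obs(): the state, without advancing time (a new reading comes with each control period).
- bot.camera(name): name is "scene" or "top" or "wrist"; returns a dict with "color" (384x512x3 uint8, red, green, blue), "fx", "fy", "cx", "cy" (pixels), "k1" (the pictures are not rectified: a ray, as slopes to the right and down, at radius r is drawn at 1 + k1 r^2 times it, then the intrinsics apply), "origin" and "attitude" of the camera in the world. Camera axes: x right, y up, looking along -z (the intrinsics and any distortion apply to the point x, -y, -z); pixel columns grow to the right and rows downward; lengths in m; the calibration is good to about 2 mm. A picture is of the moment at which its call begins. There is no depth.
- bot.job_done(): hands the job in, once; it reports no verdict.
The state is a dict: "time": time; "q": joint angles; "qd": joint speeds; "joint_efforts": joint torques, N m; "ee_pos": TCP position; "tcp_rot": TCP orientation; "wrist_force": force on the tool from outside, world axes, zero at the start; "torque": the same for the moment, N m; "opening": finger opening in m.
Only numpy, scipy, OpenCV 4.12 (cv2) and the standard library are available. Lean on these libraries where they do the work, as an engineer would, in place of code of your own. Each camera call takes 0.05 s, during which the arm holds its last target. There are 200 camera calls.

### The job

The steel marver plate stands on four feet and one of them is weak. Press the plate's corners from above, one after another, until you find the one that rocks, and push that corner right down so that its shim tab kicks up. Then press that tab down flat; leave the other three tabs, the plate's place on the bed and the things beside it as they are, and lift nothing.

Things in the scene. Friction and masses are not known exactly. Their poses are not given: they have to be found in the camera images.
- bed: dark iron bed of the marver, 180 x 360 x 20 mm high, fixed to the bench. Origin: centre of its underside, on the bench; x runs across it (180 mm), y along it (360 mm), z up. 'near' below means its -x side, 'far' +x, 'right' -y, 'left' +y. Its position and yaw vary.
- plate: bare steel marver plate, 160 (x) x 220 (y) x 10 mm, about 2.7 kg, lying loose and level on four feet on the bed, square with the bed; top 54 mm above the bench. Origin: centre of its underside, 44 mm above the bench. The feet stand under it at x = +-55, y = +-80 mm, out of sight: three are rigid, the fourth (it varies which) is weak.
- corner_near_right (a point): where to press the plate's near right corner: on its top, 16 mm in from both edges. A corner on a sound foot gives less than 1 mm. The corner on the weak foot gives about 3 mm under 5 N, then meets its shim and at about 15 N goes right down, 7 mm in all, swinging its tab up; let go, the plate springs back level and the tab stays up
- corner_near_left (a point): where to press the plate's near left corner: on its top, 16 mm in from both edges. A corner on a sound foot gives less than 1 mm. The corner on the weak foot gives about 3 mm under 5 N, then meets its shim and at about 15 N goes right down, 7 mm in all, swinging its tab up; let go, the plate springs back level and the tab stays up
- corner_far_right (a point): where to press the plate's far right corner: on its top, 16 mm in from both edges. A corner on a sound foot gives less than 1 mm. The corner on the weak foot gives about 3 mm under 5 N, then meets its shim and at about 15 N goes right down, 7 mm in all, swinging its tab up; let go, the plate springs back level and the tab stays up
- corner_far_left (a point): where to press the plate's far left corner: on its top, 16 mm in from both edges. A corner on a sound foot gives less than 1 mm. The corner on the weak foot gives about 3 mm under 5 N, then meets its shim and at about 15 N goes right down, 7 mm in all, swinging its tab up; let go, the plate springs back level and the tab stays up
- tab_near_right (a joint): angle of the near right shim's tab (rad): 0 = flat, about 0.3 at the start, grows as the tab's outer end rises, stop at 0.75. Kicked up by its corner it reads about 0.55. Stiff hinge, stays where it is left.
- tab_near_left (a joint): angle of the near left shim's tab (rad): 0 = flat, about 0.3 at the start, grows as the tab's outer end rises, stop at 0.75. Kicked up by its corner it reads about 0.55. Stiff hinge, stays where it is left.
- tab_far_right (a joint): angle of the far right shim's tab (rad): 0 = flat, about 0.3 at the start, grows as the tab's outer end rises, stop at 0.75. Kicked up by its corner it reads about 0.55. Stiff hinge, stays where it is left.
- tab_far_left (a joint): angle of the far left shim's tab (rad): 0 = flat, about 0.3 at the start, grows as the tab's outer end rises, stop at 0.75. Kicked up by its corner it reads about 0.55. Stiff hinge, stays where it is left.
- press_near_right (a point): where to press the near right shim's tab: on its top, 35 mm out from its hinge; 43 mm above the bench when flat, about 53 at the start. The shim is a plain steel rocker on the bed, hinged 2 mm outside the plate's short edge at that corner; its tab, 24 x 44 mm, points away from the plate along the bed's y. About 2 N moves it. Flat, it bears a press of about 10 N on its corner
- press_near_left (a point): where to press the near left shim's tab: on its top, 35 mm out from its hinge; 43 mm above the bench when flat, about 53 at the start. The shim is a plain steel rocker on the bed, hinged 2 mm outside the plate's short edge at that corner; its tab, 24 x 44 mm, points away from the plate along the bed's y. About 2 N moves it. Flat, it bears a press of about 10 N on its corner
- press_far_right (a point): where to press the far right shim's tab: on its top, 35 mm out from its hinge; 43 mm above the bench when flat, about 53 at the start. The shim is a plain steel rocker on the bed, hinged 2 mm outside the plate's short edge at that corner; its tab, 24 x 44 mm, points away from the plate along the bed's y. About 2 N moves it. Flat, it bears a press of about 10 N on its corner
- press_far_left (a point): where to press the far left shim's tab: on its top, 35 mm out from its hinge; 43 mm above the bench when flat, about 53 at the start. The shim is a plain steel rocker on the bed, hinged 2 mm outside the plate's short edge at that corner; its tab, 24 x 44 mm, points away from the plate along the bed's y. About 2 N moves it. Flat, it bears a press of about 10 N on its corner
- jar: lidded glass jar, 52 mm diameter, 75 mm high, bystander on the bench. Origin: centre of its underside
- bowl: steel bowl, 100 mm diameter, 42 mm high, bystander on the bench. Origin: centre of its underside
- brush: wooden-handled brush lying on the bench beyond the bed, bystander

How it is judged (in metres and radians):
On the way, in this order (a step that is already met when the one before it is completed fails the run):
1. the weak corner is pressed right down by the fingers and its shim's tab kicks up, the other three tabs as they were (((value of joint tab_near_right above 0.42 rad and contact force between the fingers and plate above 3 N and angle between plate's own z axis and vertical above 0.035 rad and value of joint tab_near_left between 0.2 and 0.38 rad and value of joint tab_far_right between 0.2 and 0.38 rad and value of joint tab_far_left between 0.2 and 0.38 rad) or (value of joint tab_near_left above 0.42 rad and contact force between the fingers and plate above 3 N and angle between plate's own z axis and vertical above 0.035 rad and value of joint tab_near_right between 0.2 and 0.38 rad and value of joint tab_far_right between 0.2 and 0.38 rad and value of joint tab_far_left between 0.2 and 0.38 rad) or (value of joint tab_far_right above 0.42 rad and contact force between the fingers and plate above 3 N and angle between plate's own z axis and vertical above 0.035 rad and value of joint tab_near_right between 0.2 and 0.38 rad and value of joint tab_near_left between 0.2 and 0.38 rad and value of joint tab_far_left between 0.2 and 0.38 rad) or (value of joint tab_far_left above 0.42 rad and contact force between the fingers and plate above 3 N and angle between plate's own z axis and vertical above 0.035 rad and value of joint tab_near_right between 0.2 and 0.38 rad and value of joint tab_near_left between 0.2 and 0.38 rad and value of joint tab_far_right between 0.2 and 0.38 rad))), for 0.1 s.
2. that tab is pressed flat, the other three as they were (((value of joint tab_near_right below 0.06 rad and value of joint tab_near_left between 0.2 and 0.38 rad and value of joint tab_far_right between 0.2 and 0.38 rad and value of joint tab_far_left between 0.2 and 0.38 rad) or (value of joint tab_near_left below 0.06 rad and value of joint tab_near_right between 0.2 and 0.38 rad and value of joint tab_far_right between 0.2 and 0.38 rad and value of joint tab_far_left between 0.2 and 0.38 rad) or (value of joint tab_far_right below 0.06 rad and value of joint tab_near_right between 0.2 and 0.38 rad and value of joint tab_near_left between 0.2 and 0.38 rad and value of joint tab_far_left between 0.2 and 0.38 rad) or (value of joint tab_far_left below 0.06 rad and value of joint tab_near_right between 0.2 and 0.38 rad and value of joint tab_near_left between 0.2 and 0.38 rad and value of joint tab_far_right between 0.2 and 0.38 rad))), for 0.2 s.
At the end, for the whole second after the job is handed in: one shim's tab, that of the rocking corner, is flat (below 0.06 rad) and the other three still stand at 0.20 to 0.38 rad; the plate lies level (within 0.015 rad), at rest, within 12 mm of where it was; the jar, bowl and brush are within 30 mm of where they were (((value of joint tab_near_right below 0.06 rad and value of joint tab_near_left between 0.2 and 0.38 rad and value of joint tab_far_right between 0.2 and 0.38 rad and value of joint tab_far_left between 0.2 and 0.38 rad) or (value of joint tab_near_left below 0.06 rad and value of joint tab_near_right between 0.2 and 0.38 rad and value of joint tab_far_right between 0.2 and 0.38 rad and value of joint tab_far_left between 0.2 and 0.38 rad) or (value of joint tab_far_right below 0.06 rad and value of joint tab_near_right between 0.2 and 0.38 rad and value of joint tab_near_left between 0.2 and 0.38 rad and value of joint tab_far_left between 0.2 and 0.38 rad) or (value of joint tab_far_left below 0.06 rad and value of joint tab_near_right between 0.2 and 0.38 rad and value of joint tab_near_left between 0.2 and 0.38 rad and value of joint tab_far_right between 0.2 and 0.38 rad)) and angle between plate's own z axis and vertical below 0.015 rad and distance of plate from where it was at the start of the episode below 0.012 m and linear speed of plate below 0.01 m/s and distance of each of jar, bowl, brush from where it was at the start of the episode below 0.03 m); the robot touches nothing.
It fails at once if the plate is lifted off its feet (height (world z) of plate above 0.052 m).
It fails at once if the plate is shoved more than 20 mm (distance of plate from where it was at the start of the episode above 0.02 m).
It fails at once if the jar, bowl or brush is lifted or knocked away (distance of any of jar, bowl, brush from where it was at the start of the episode above 0.03 m or height (world z) of any of jar, bowl, brush above 0.02 m).
It also fails if it takes over 58 s, if anything falls off the work surface, if the arm or the gripper's body presses on something with over 40 N, if the wrist force passes 120 N, or if a joint passes its speed limit or range.

## Working session

There is one attempt and no reset: what is moved stays moved. The work goes in short steps, Python scripts to look and compute and a tool call to move; the robot and the scene stay as the last step left them, time stands still between calls to the robot, and variables do not carry over. Pictures are saved under pics/ and viewed, about 8 in all and at most 12, crops included, and the job is handed in when it is done.

Besides the shell and the picture viewer there is one more tool, called after "Call:" as a command line: name --pt "numbers of a row" for each row, then --argument value for the rest. arm_command: Moves the arm, as the interface text tells. Its arguments: {"type":"object","properties":{"increments":{"type":"array"},"grip_force":{"type":"number"}},"required":["increments"]}

```bash
mkdir -p pics; cat > h.py <<'E'
import numpy as np, cv2
from scipy.spatial.transform import Rotation as R
from workcell import bot
def att(c):
    a=np.array(c["attitude"],float)
    if a.shape==(3,3): return a
    if a.size==3: return R.from_euler('xyz',a,degrees=True).as_matrix()
    raise Exception(a)
def K(c): return np.array([[c["fx"],0,c["cx"]],[0,c["fy"],c["cy"]],[0,0,1.]]),np.array([c["k1"],0,0,0.])
def ray(c,uv):
    k,d=K(c); p=cv2.undistortPoints(np.array(uv,float).reshape(-1,1,2),k,d).reshape(-1,2)
    v=np.c_[p[:,0],-p[:,1],-np.ones(len(p))]; return v@att(c).T
def plane(c,uv,z):
    v=ray(c,uv); o=np.array(c["origin"]); return o+v*((z-o[2])/v[:,2])[:,None]
def proj(c,P):
    q=(np.atleast_2d(P)-np.array(c["origin"]))@att(c); q=q*[1,-1,-1]
    k,d=K(c); return cv2.projectPoints(q,np.zeros(3),np.zeros(3),k,d)[0].reshape(-1,2)
E
python3 - <<'E'
from h import *
o=bot.get_obs(); print(o)
for n in("scene","top","wrist"):
    c=bot.camera(n); cv2.imwrite(f"pics/{n}0.png",c["color"][:,:,::-1]); print({k:v for k,v in c.items() if k!="color"})
    np.save(f"{n}0.npy",c,allow_pickle=True)
a=[cv2.imread(f"pics/{n}0.png") for n in("scene","top")]
E
```

```text
{'time': 0.0, 'q': array([7.63182256e+01, 5.00836093e+00, 1.00340069e+01, 9.50996309e+01,
       3.15014015e-04, 9.00023811e+01]), 'qd': array([-0.01275056, -0.01715325, -0.06390253,  0.07779149, -0.06607365,
       -0.04329982]), 'joint_efforts': array([ 1.46108387e-04, -5.20385242e+01,  4.64803398e+01,  1.58760336e-02,
       -1.00703908e-04, -1.25753989e-06]), 'ee_pos': array([0.13003364, 0.53416444, 0.23060535]), 'tcp_rot': array([-1.79926015e+02, -3.11939064e-04,  1.66315844e+02]), 'wrist_force': array([-0.05417961, -0.45452396,  0.01930701]), 'torque': array([ 0.013299  , -0.00292233, -0.04118416]), 'opening': 0.0853568901180658}
{'fx': 348.8902616001811, 'fy': 348.8902616001811, 'cx': 255.6629849292943, 'cy': 192.75443240230325, 'k1': 0.027368840364617317, 'origin': array([0.94586691, 0.35867234, 0.89495759]), 'attitude': array([ 30.62894089,   0.36430587, 134.30191823])}
{'fx': 437.3495466183274, 'fy': 437.3495466183274, 'cx': 255.60257345236747, 'cy': 194.47793476092482, 'k1': -0.01965856127100741, 'origin': array([ 0.44947872, -0.00795438,  1.26594314]), 'attitude': array([  7.37629185,   0.63471542, -88.40937247])}
{'fx': 280.3318198687656, 'fy': 280.3318198687656, 'cx': 256.5827246816659, 'cy': 191.71202763325388, 'k1': -0.0639356992960035, 'origin': array([0.06490139, 0.54980355, 0.37339606]), 'attitude': array([-1.53343799e+01,  7.08504976e-02,  7.63284602e+01])}
```

View pics/top0.png

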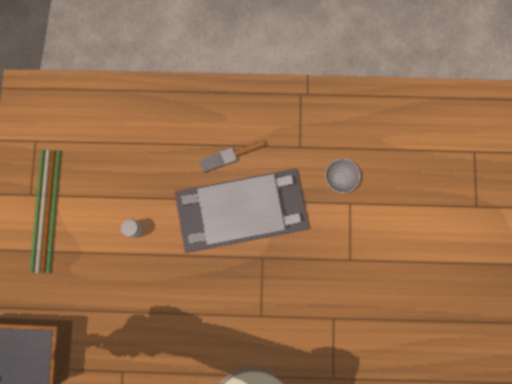

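View pics/scene0.png

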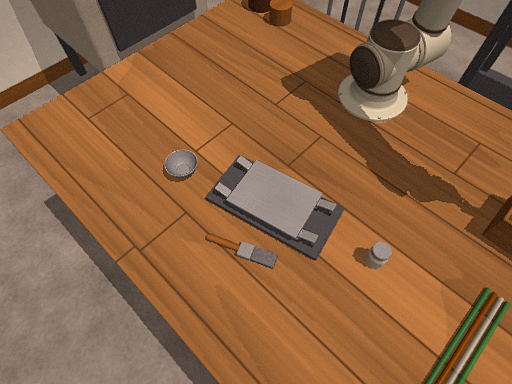

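Top: plate centred at about (241,209), bed about (242,210), tabs at (191,199), (197,238), (286,181) and (292,219), jar (131,228), bowl (343,176), brush (230,157). The scene view shows the same layout, with the arm clear of it. Next I'll measure the plate from both views.

```bash
cat > m.py <<'E'
from h import *
def quad(n,kind):
    c=np.load(n+"0.npy",allow_pickle=True).item(); hsv=cv2.cvtColor(c["color"],cv2.COLOR_RGB2HSV); S,V=hsv[...,1].astype(int),hsv[...,2].astype(int)
    seed=(241,209) if n=="top" else (275,199)
    m=(S<60)
    if kind=="plate": m&=(V>np.median(V[seed[1]-5:seed[1]+5,seed[0]-5:seed[0]+5])-30)
    m=m.astype(np.uint8)
    if kind=="plate": m=cv2.morphologyEx(m,cv2.MORPH_OPEN,np.ones((23,23),np.uint8) if n=="top" else cv2.getStructuringElement(cv2.MORPH_ELLIPSE,(19,19)))
    _,l=cv2.connectedComponents(m); m=(l==l[seed[1],seed[0]]).astype(np.uint8)
    k=max(cv2.findContours(m,0,cv2.CHAIN_APPROX_NONE)[0],key=cv2.contourArea).reshape(-1,2)
    return c,k
for n in("top","scene"):
  for kind,zs in(("bed",(.02,)),("plate",(.044,.054,.064))):
    c,k=quad(n,kind)
    for z in zs:
        P=plane(c,k,z)[:,:2]; r=cv2.minAreaRect((P*1000).astype(np.float32)); print(n,kind,z,np.round(r[0],1),np.round(r[1],1),round(r[2],2),len(k))
s=[]
for n,b in(("top",(165,155,320,265)),("scene",(200,145,350,265))):
    i=cv2.imread(f"pics/{n}0.png")[b[1]:b[3],b[0]:b[2]]; s.append(cv2.resize(i,(620,440 if n=="top" else 490),interpolation=2)[:290*2])
cv2.imwrite("pics/crop.png",cv2.resize(np.vstack([x[:440] for x in s]),(423,600)))
E
python3 m.py
```

```text
top bed 0.02 [565.4  50.7] [175.6 355.4] 12.45 357
top plate 0.044 [565.9  54.4] [160.5 225.1] 12.16 252
top plate 0.054 [564.9  53.9] [159.2 223.3] 12.16 252
top plate 0.064 [564.   53.4] [157.9 221.4] 12.16 252
scene bed 0.02 [561.3  51. ] [193.7 357.5] 12.65 313
scene plate 0.044 [560.8  48.2] [159.6 221.5] 12.48 206
scene plate 0.054 [565.3  51.9] [157.7 218.9] 12.48 206
scene plate 0.064 [569.8  55.5] [155.9 216.3] 12.48 206
```

View pics/crop.png

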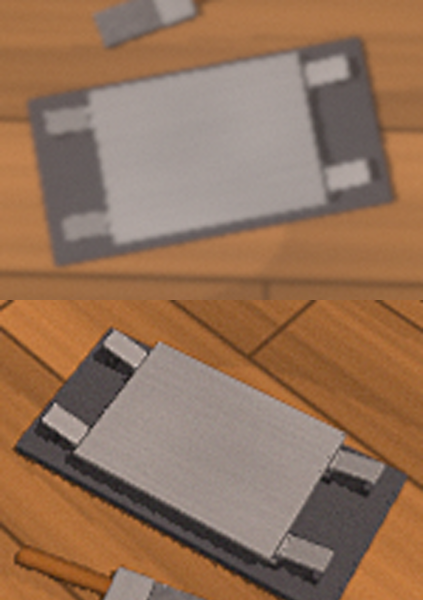

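Both views agree when the top is taken at 54 mm: plate centre (565, 52.5) mm, yaw 12.3°. Tabs sit at about x = ±55 mm in the bed frame. I'll square the tool to the bed, shut the fingers, and move over the near-left corner.

Call:
arm_command --pt "1 0 0 0 0 0 -8.67" --pt "1 0 0 0 0 0 -8.67" --pt "1 0 0 0 0 0 -8.67" --pt "1 0 0 0 0 0 0" --grip_force 20

```text
time: 0.65
ee_pos: [0.1301, 0.5343, 0.231]
tcp_rot: [-180.0, -0.0, -167.7]
wrist_force: [0.2, 1.0, -0.1]
opening: 0.0122
```

Call:
arm_command --pt "1 -2.6 -4.73 0 0 0 0" --pt "1 -2.6 -4.73 0 0 0 0" --pt "1 -2.6 -4.73 0 0 0 0" --pt "1 -2.6 -4.73 0 0 0 0" --pt "1 -2.6 -4.73 0 0 0 0" --pt "1 -2.6 -4.73 0 0 0 0" --pt "1 -2.6 -4.73 0 0 0 0" --pt "1 -2.6 -4.73 0 0 0 0" --pt "1 -2.6 -4.73 0 0 0 0" --pt "1 -2.6 -4.73 0 0 0 0"

```text
time: 1.9
ee_pos: [0.486, 0.1262, 0.2313]
tcp_rot: [180.0, 0.0, -167.9]
wrist_force: [0.2, 1.2, 0.4]
opening: -0.0
```

Call:
arm_command --pt "1 0 0 0 0 0 0" --pt "1 0 0 4 0 0 0" --pt "1 0 0 4 0 0 0" --pt "1 0 0 4 0 0 0" --pt "1 0 0 0 0 0 0" --pt "1 0 0 0 0 0 0"

```text
time: 2.65
ee_pos: [0.4854, 0.1284, 0.113]
tcp_rot: [180.0, 0.1, -167.7]
wrist_force: [-0.2, -0.4, 0.6]
opening: -0.0
```

```bash
cat >> h.py <<'E'
C=np.array([.565,.0525]); Y=np.radians(12.3)
def st():
    o=bot.get_obs(); d=np.array(o["ee_pos"][:2])-C; c,s=np.cos(Y),np.sin(Y)
    b=np.array([c*d[0]+s*d[1],-s*d[0]+c*d[1]])*1000
    print("t",o["time"],"bed",b.round(1),"z",round(o["ee_pos"][2]*1000,2),"rot",np.round(o["tcp_rot"],2),"F",np.round(o["wrist_force"],2),"open",o["opening"])
    return b
E
python3 -c "
from h import *
st();c=bot.camera('top');np.save('top1.npy',c,allow_pickle=True);cv2.imwrite('pics/top1.png',cv2.resize(c['color'][140:280,120:320,::-1],(800,560),interpolation=2))"
```

```text
t 2.65 bed [-61.6  91.1] z 113.03 rot [ 1.7999e+02  9.0000e-02 -1.6771e+02] F [-0.15 -0.37  0.63] open -1.1410000344838804e-06
```

View pics/top1.png

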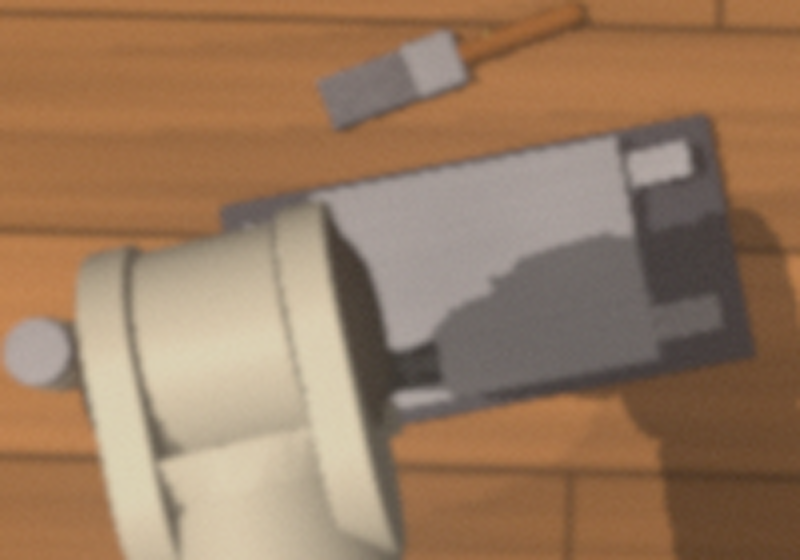

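The arm is over the near-left corner, jar clear at (38,352) in the crop. Descending slowly.

Call:
arm_command --pt "1 0 0 2.8 0 0 0" --pt "1 0 0 2.5 0 0 0" --pt "1 0 0 0 0 0 0" --pt "1 0 0 0.1 0 0 0" --pt "1 0 0 0.1 0 0 0" --pt "1 0 0 0.1 0 0 0" --pt "1 0 0 0 0 0 0"

```text
time: 3.58
ee_pos: [0.4852, 0.1278, 0.0555]
tcp_rot: [-180.0, 0.0, -167.7]
wrist_force: [0.3, -0.1, -1.2]
opening: 0.0001
```

Call:
arm_command --pt "1 0 0 0.1 0 0 0" --pt "1 0 0 0.1 0 0 0" --pt "1 0 0 0 0 0 0"

```text
time: 3.95
ee_pos: [0.4851, 0.1278, 0.0535]
tcp_rot: [180.0, 0.0, -167.7]
wrist_force: [-1.5, -0.6, 3.7]
opening: 0.0001
```

Call:
arm_command --pt "1 0 0 0.1 0 0 0" --pt "1 0 0 0 0 0 0"

```text
time: 4.2
ee_pos: [0.485, 0.1279, 0.0525]
tcp_rot: [180.0, 0.0, -167.7]
wrist_force: [-2.6, 0.3, 4.2]
opening: 0.0
```

Call:
arm_command --pt "1 0 0 0.1 0 0 0" --pt "1 0 0 0 0 0 0"

```text
time: 4.45
ee_pos: [0.485, 0.1279, 0.0515]
tcp_rot: [180.0, -0.0, -167.7]
wrist_force: [-2.8, 0.3, 5.8]
opening: 0.0004
```

Call:
arm_command --pt "1 0 0 0.1 0 0 0" --pt "1 0 0 0 0 0 0"

```text
time: 4.7
ee_pos: [0.4849, 0.1279, 0.0506]
tcp_rot: [180.0, -0.0, -167.7]
wrist_force: [-3.6, -0.1, 7.0]
opening: -0.0002
```

It gives about 3.5 mm under 6–7 N, so this is the weak corner. Pushing on.

Call:
arm_command --pt "1 0 0 0.1 0 0 0" --pt "1 0 0 0.1 0 0 0" --pt "1 0 0 0 0 0 0"

```text
time: 5.08
ee_pos: [0.4849, 0.1279, 0.0493]
tcp_rot: [180.0, 0.0, -167.7]
wrist_force: [-6.5, -1.1, 13.2]
opening: 0.0002
```

Call:
arm_command --pt "1 0 0 0.1 0 0 0" --pt "1 0 0 0.1 0 0 0" --pt "1 0 0 0 0 0 0"

```text
time: 5.45
ee_pos: [0.4849, 0.128, 0.0478]
tcp_rot: [180.0, 0.0, -167.7]
wrist_force: [-8.8, -0.6, 18.2]
opening: 0.0002
```

Call:
arm_command --pt "1 0 0 0.1 0 0 0" --pt "1 0 0 0.1 0 0 0" --pt "1 0 0 0 0 0 0"

```text
time: 5.82
ee_pos: [0.485, 0.128, 0.0475]
tcp_rot: [180.0, 0.1, -167.7]
wrist_force: [-15.2, -3.2, 32.3]
opening: -0.0003
```

```bash
python3 -c "
from h import *
st();c=bot.camera('scene');cv2.imwrite('pics/s2.png',cv2.resize(c['color'][130:280,190:390,::-1],(800,600),interpolation=2))"
```

```text
t 5.825 bed [-62.1  90.8] z 47.46 rot [ 1.7997e+02  9.0000e-02 -1.6767e+02] F [-15.24  -3.22  32.29] open -0.0003048080020831681
```

View pics/s2.png

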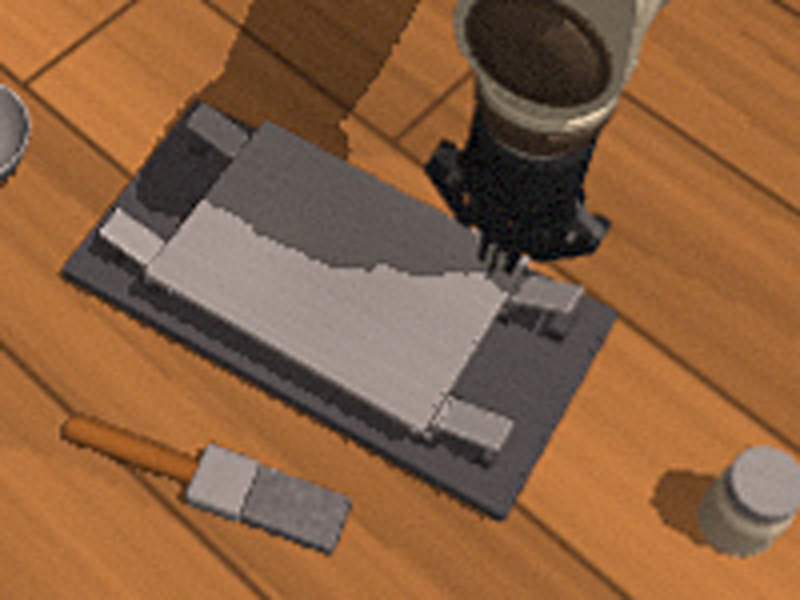

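The corner is down about 7 mm with a hard stop, and the near-left tab at (545,293) in the crop is visibly higher than the others. Releasing straight up.

Call:
arm_command --pt "1 0 0 -0.2 0 0 0" --pt "1 0 0 -0.2 0 0 0" --pt "1 0 0 -0.2 0 0 0" --pt "1 0 0 -0.4 0 0 0" --pt "1 0 0 -2 0 0 0" --pt "1 0 0 -4 0 0 0" --pt "1 0 0 -3 0 0 0" --pt "1 5 0 0 0 0 0" --pt "1 5 0 0 0 0 0" --pt "1 0 0 0 0 0 0"

```text
time: 7.12
ee_pos: [0.3854, 0.106, 0.1445]
tcp_rot: [-180.0, 0.0, -167.7]
wrist_force: [1.5, 0.4, 0.5]
opening: 0.0
```

```bash
cat > look.py <<'E'
from h import *
import sys
t=sys.argv[1]; st(); im=[]
for n,b in(("scene",(200,140,360,270)),("top",(160,155,320,285))):
    c=bot.camera(n); np.save(n+t+".npy",c,allow_pickle=True)
    im.append(cv2.resize(c["color"][b[1]:b[3],b[0]:b[2],::-1],(720,585),interpolation=2))
cv2.imwrite(f"pics/l{t}.png",cv2.resize(np.hstack(im),(800,325),interpolation=cv2.INTER_AREA))
E
python3 look.py 3
```

```text
t 7.125 bed [-164.1   90.5] z 144.48 rot [-1.8000e+02  3.0000e-02 -1.6766e+02] F [1.47 0.39 0.51] open 5.989830614792902e-06
```

View pics/l3.png

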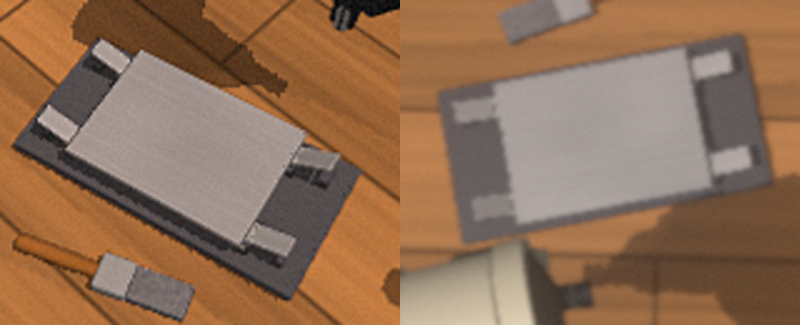

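The near-left tab is clearly raised (scene crop (320,158)), and the plate is level and in place. Next is the tab's position in both views.

```bash
python3 - <<'E'
from h import *
c,s=np.cos(Y),np.sin(Y); Rz=np.array([[c,s],[-s,c]])
bed=lambda P:((P[:,:2]-C)@Rz.T*1000).round(1)
a=np.load("top3.npy",allow_pickle=True).item(); b=np.load("scene3.npy",allow_pickle=True).item()
print("top tab ctr z55",bed(plane(a,[(197.2,237.8)],.055)))
for n,cc,p in(("top",a,(197,238)),("scene",b,(200+322*.4,140+158*.4))):
    V=cv2.cvtColor(cc["color"],cv2.COLOR_RGB2HSV); m=((V[...,1]<60)&(V[...,2]>105)).astype(np.uint8)
    r=np.zeros_like(m); x,y=map(int,p); r[y-14:y+15,x-14:x+15]=1; _,l=cv2.connectedComponents(m*r,connectivity=4)
    yy,xx=np.where(l==l[y,x]); P=bed(plane(cc,np.c_[xx,yy],.06)); P=P[P[:,1]>114]; print(n,len(P),P.min(0),P.max(0),P.mean(0))
# expected outlines
def w(x,y,z): q=Rz.T@np.array([x,y])/1000+C; return [*q,z/1000]
for ang in(.3,.55):
    t=112+44*np.cos(ang);h=43+44*np.sin(ang)
    print(ang,proj(b,[w(-67,t,h),w(-43,t,h)]).round(1).tolist(),proj(a,[w(-67,t,h),w(-43,t,h)]).round(1).tolist())
E
```

```text
top tab ctr z55 [[-57.6 130.5]]
top 176 [-74.1 114.1] [-38.8 157.1] [-55.72045455 135.42954545]
scene 107 [-69.7 114.2] [-35.5 152.5] [-53.41495327 132.89719626]
0.3 [[335.5, 203.5], [331.6, 210.1]] [[189.3, 242.8], [187.9, 234.2]]
0.55 [[334.7, 201.0], [330.8, 207.6]] [[190.4, 242.4], [188.9, 233.7]]
```

Tab centre is x ≈ -55, spanning y ≈ 114–153, which matches the expected outline at 0.55 rad. Moving to (-55.5, 146) and pressing.

Call:
arm_command --pt "1 -5.4 2.8 0 0 0 0" --pt "1 -5.4 2.8 0 0 0 0" --pt "1 0 0 0 0 0 0" --pt "1 0 0 4 0 0 0" --pt "1 0 0 2.8 0 0 0" --pt "1 0 0 0 0 0 0"

```text
time: 7.98
ee_pos: [0.4799, 0.1836, 0.0741]
tcp_rot: [-180.0, -0.2, -167.7]
wrist_force: [0.2, 0.2, 0.0]
opening: 0.0003
```

Call:
arm_command --pt "1 0 0 0.3 0 0 0" --pt "1 0 0 0.3 0 0 0" --pt "1 0 0 0.3 0 0 0" --pt "1 0 0 0.3 0 0 0" --pt "1 0 0 0.3 0 0 0" --pt "1 0 0 0.3 0 0 0" --pt "1 0 0 0 0 0 0"

```text
time: 8.85
ee_pos: [0.4808, 0.184, 0.0579]
tcp_rot: [-180.0, -0.0, -167.7]
wrist_force: [0.3, 0.3, 0.1]
opening: 0.0001
```

Call:
arm_command --pt "1 0 0 0.2 0 0 0" --pt "1 0 0 0.2 0 0 0" --pt "1 0 0 0.2 0 0 0" --pt "1 0 0 0.2 0 0 0" --pt "1 0 0 0.2 0 0 0" --pt "1 0 0 0 0 0 0"

```text
time: 9.6
ee_pos: [0.4808, 0.1841, 0.048]
tcp_rot: [-180.0, -0.0, -167.7]
wrist_force: [-0.7, 0.5, -0.1]
opening: -0.0005
```

Call:
arm_command --pt "1 0 0 0.2 0 0 0" --pt "1 0 0 0.2 0 0 0" --pt "1 0 0 0 0 0 0"

```text
time: 9.98
ee_pos: [0.4809, 0.1841, 0.044]
tcp_rot: [-180.0, -0.0, -167.7]
wrist_force: [-0.7, -0.5, 0.2]
opening: -0.0002
```

Call:
arm_command --pt "1 0 0 0.1 0 0 0" --pt "1 0 0 0 0 0 0"

```text
time: 10.22
ee_pos: [0.4809, 0.1841, 0.0432]
tcp_rot: [-180.0, -0.0, -167.7]
wrist_force: [0.7, -0.2, -0.8]
opening: 0.0001
```

```bash
python3 look.py 4
```

```text
t 10.225 bed [-54.1 146.5] z 43.18 rot [-1.7999e+02 -1.0000e-02 -1.6768e+02] F [ 0.71 -0.23 -0.79] open 0.0001075412800495138
```

View pics/l4.png

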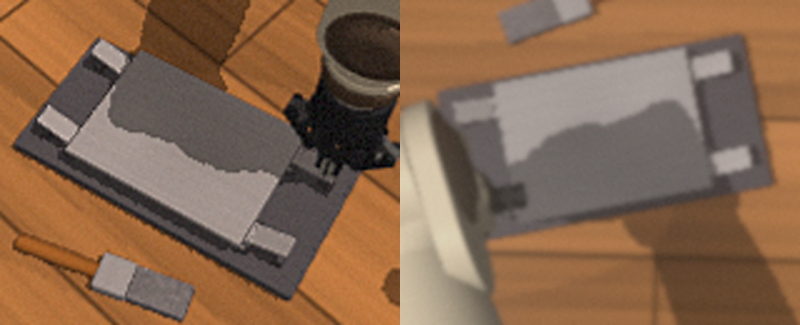

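The fingers stand on the tab at scene crop (320,165), and it has gone down with them. Pressing on until it meets the stop.

Call:
arm_command --pt "1 0 0 0.1 0 0 0" --pt "1 0 0 0 0 0 0"

```text
time: 10.58
ee_pos: [0.481, 0.1842, 0.0428]
tcp_rot: [-180.0, 0.0, -167.7]
wrist_force: [-2.5, -0.3, 5.4]
opening: -0.0001
```

Call:
arm_command --pt "1 0 0 0.05 0 0 0" --pt "1 0 0 0 0 0 0"

```text
time: 10.82
ee_pos: [0.481, 0.1842, 0.0427]
tcp_rot: [-180.0, 0.0, -167.7]
wrist_force: [-3.2, -0.5, 8.6]
opening: -0.0002
```

Stop met at 42.7 mm with 8.6 N, so the tab is flat. Lifting clear and checking.

Call:
arm_command --pt "1 0 0 0 0 0 0" --pt "1 0 0 -0.2 0 0 0" --pt "1 0 0 -0.5 0 0 0" --pt "1 0 0 -2 0 0 0" --pt "1 0 0 -4 0 0 0" --pt "1 0 0 -4 0 0 0" --pt "1 5 0 0 0 0 0" --pt "1 6 0 0 0 0 0" --pt "1 2 0 0 0 0 0" --pt "1 0 0 0 0 0 0"

```text
time: 12.08
ee_pos: [0.3535, 0.1564, 0.1494]
tcp_rot: [180.0, 0.1, -167.6]
wrist_force: [1.2, 0.8, 1.0]
opening: 0.0002
```

```bash
python3 look.py 5; for n in top scene; do cp ${n}0.npy ${n}00.npy; cp ${n}5.npy ${n}0.npy; done; python3 m.py
```

```text
t 12.075 bed [-184.5  146.6] z 149.43 rot [ 1.7998e+02  1.0000e-01 -1.6764e+02] F [1.15 0.8  1.05] open 0.00017761641279930184
top bed 0.02 [565.4  50.4] [175.7 354.9] 12.48 357
top plate 0.044 [566.   52.9] [161.3 220.8] 11.45 251
top plate 0.054 [565.   52.4] [160. 219.] 11.45 251
top plate 0.064 [564.1  51.9] [158.7 217.2] 11.45 251
scene bed 0.02 [561.3  51.4] [194.6 357.7] 12.48 313
scene plate 0.044 [559.8  48. ] [161.1 221.2] 12.65 206
scene plate 0.054 [564.3  51.7] [159.2 218.6] 12.65 206
scene plate 0.064 [568.9  55.3] [157.3 216. ] 12.65 206
```

View pics/l5.png

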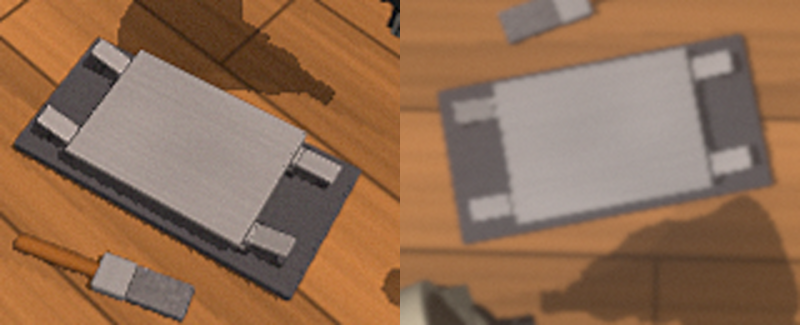

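The near-left tab now lies flat (scene crop (318,167)) with only a thin shadow. The other three look unchanged, and the plate has moved no more than about 1.5 mm in either view. Handing in.

```bash
python3 -c "
from h import *
print(bot.job_done()); st()"
```

```text
the job is handed in; nothing more can be done
None
the job is handed in; nothing more can be done
```

The weak corner is the near-left one. I pushed it right down so its tab kicked up, pressed that tab flat, and handed the job in at about 12 s; no verdict was given.

- **Corner:** It was the first corner I pressed, and it gave about 3.5 mm under 6–7 N. It then went down 6.5 mm to a hard stop at 32 N. I did not press the other three, since only one foot is weak. The pictures showed the near-left tab clearly raised while the corner was held down and after release.
- **Tab:** I pressed it to a hard stop at 42.7 mm above the bench with 8.6 N; flat is 43 mm.
- **Last check:** By eye, the near-left tab lies flat, the other three look unchanged and the brush has not moved. The plate's centre is within about 1.5 mm of where it started, in both views. The arm is clear.
- **Disagreement:** The top view's plate angle changed from 12.16° to 11.45°, while the scene view's went from 12.48° to 12.65°. The changes go opposite ways, so I put them down to mask noise.
- **Not measured:** I did not work out the tab angles in numbers. The jar and bowl were outside the last picture, but the arm's path kept clear of them.

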